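Transfer a row of pipe fittings to the pocket carrier

ROBOT

A 6-joint arm with a two-finger parallel gripper is mounted at the origin on the work surface. World frame = base frame: x ahead of the robot, y to its left, z up, the work surface at z = 0. Lengths are in m, angles in rad, forces in N, time in s.
With the tool pointing down it reaches from about 0.25 to 0.775 m from the base axis. Payload 4 kg.
Tool frame: the origin (TCP) lies at the very end of the fingers, on their centre line; the grasp point (between the pads) lies 19 mm behind it; z points along the fingers, y is the direction in which the jaws open and shut (so a half turn about z gives the same grasp; the last joint's range is limited). The gripper opens to 94 mm and grips with 3 to 60 N. Pads are 16 mm wide; open, the fingers measure 119 mm over their backs; the gripper's body (75 mm by 177 mm) begins 78 mm behind the grasp point.
Start: joints at [1.202, 0.087, 1.371, -0, 1.684, -0.103], TCP at [0.144, 0.531, 0.206] pointing down, gripper open.
Joint ranges: [-3.1, 3.1], [-0.76, 2.03], [0.27, 2.55], [-1.08, 4.22], [0.17, 2.65], [-2.57, 2.57]. Speed limits (rad/s): [2.79, 2.79, 3.14, 3.14, 3.14, 3.14].

INTERFACE

Orientations are given as [roll, pitch, yaw] about the fixed x, y, z axes, in that order (R = Rz(yaw) Ry(pitch) Rx(roll)).
In Python, from plant import get_obs, get_image, camera_model, finish_job gives the robot as it stands.
- The arm moves only by the tool drive_tool, never from a script. Its argument "commands" is a list of rows, each an object of numbers: "tx", "ty", "tz": the shift along the tool's x, y, z in mm; "wx", "wy", "wz": the turn, a rotation vector about the tool's x, y, z in rad. In form: [{"tx": .., "ty": .., "tz": .., "wx": .., "wy": .., "wz": ..}, ...]. A call has 1 to 20 rows; each row shifts and turns the commanded pose from where the row before left it, along the tool's axes as they then stand; what a row does not reach is not made up. A row lasts 1/10 s, in which the tool goes at most 50 mm and 8.59 degrees, less where a joint would pass 70% of its speed; a pose out of reach is approached as far as the arm can. A call is refused whole if a number of a shift passes 50 or a number of a turn 0.15, either way. A call with a gripper value outside its range is refused whole. "fingers" is the opening, from 0 (shut) to 1 (fully open), set as the call begins (left out, the last holds). The fingers move at their own pace and stop on an object; "newtons" is the grip in N (left out, the last holds). Time passes only in rows, so rows that do not move let the fingers close. It gives the time, the measured TCP pose, the force and the opening at its end, in the units of the state.
- get_obs(): the state, without advancing time (a new reading comes with each control period).
- get_image(name): name is "side" or "top" or "wrist"; returns (picture, depth): 480x640x3 uint8, red, green, blue; 480x640 float32, m along the optical axis (not along the pixel's ray), 0 where there is no reading.
- camera_model(name): a dict with "camera_matrix" (3x3 intrinsics, pixels), "position" and "orientation" of the camera in the world. Camera axes: x right, y down, z forward; pixel columns grow to the right and rows downward; lengths in m; the calibration is good to about 2 mm. A picture is of the moment at which its call begins: read the wrist's pose just before it. camera_model takes no time and is no camera call; for the wrist camera it gives the pose at the moment of the call.
- finish_job(): hands the job in, once; it reports no verdict.
The state is a dict: "time": time; "joint_pos": joint angles; "joint_velocities": joint speeds; "tau": joint torques, N m; "eef_pos": TCP position; "tcp_rot": TCP orientation; "force": force on the tool from outside, world axes, zero at the start; "moment": the same for the moment, N m; "opening": finger opening in m.
Only numpy, scipy, OpenCV 4.12 (cv2) and the standard library are available. Lean on these libraries where they do the work, as an engineer would, in place of code of your own. Each camera call takes 0.05 s, during which the arm holds its last target.

TASK

Move the four steel pipe fittings from the delivery strip into the black carrier, one to a pocket, in the same order counted from the upright end plates: the fitting nearest the strip's end plate goes into the pocket nearest the carrier's end plate, and so on. Each must stand upright on the floor of its pocket, the fitting with the side branch turned so that its branch sticks out through the pocket's notch. Do not knock any fitting over.

Things in the scene. Friction and masses are not known exactly. Their poses are not given: they have to be found in the camera images.
- hex_nipple: loose plain steel hex nipple standing upright, 62 mm tall: a six-sided foot 42 mm across flats (48 mm across corners) up to 24 mm, above it a round neck 30 mm across, 140 to 280 g; origin at the centre of its underside, z up along its axis
- sleeve: loose plain steel pipe sleeve standing upright, a straight round tube 38 mm across and 66 mm tall, 110 to 225 g; origin at the centre of its underside, z up along its axis
- reducer: loose plain steel reducer standing upright, 64 mm tall: round foot 46 mm across up to 20 mm, cone to 30 mm height, then a round neck 26 mm across, 125 to 250 g; origin at the centre of its underside, z up along its axis
- tee: loose plain steel branch fitting standing upright: a round tube 36 mm across and 72 mm tall with one short side branch, 22 mm across, that sticks out level along the fitting's own -x to 58 mm from the tube's axis, branch axis 18 mm above the underside, 170 to 335 g; origin at the centre of its underside, z up along its axis
- pad_hex: black round rubber pad, 54 mm across, 5 mm thick, fixed on the strip; the one on which the hex nipple stands at the start. All four pads look alike; origin at the centre of the underside, 12 mm over the table
- pad_sleeve: black round rubber pad, 54 mm across, 5 mm thick, fixed on the strip; the one on which the sleeve stands at the start. All four pads look alike; origin at the centre of the underside, 12 mm over the table
- pad_reducer: black round rubber pad, 54 mm across, 5 mm thick, fixed on the strip; the one on which the reducer stands at the start. All four pads look alike; origin at the centre of the underside, 12 mm over the table
- pad_tee: black round rubber pad, 54 mm across, 5 mm thick, fixed on the strip; the one on which the branch fitting stands at the start. All four pads look alike; origin at the centre of the underside, 12 mm over the table
- strip: delivery strip, fixed: flat bright metal strip 64 mm wide (x), 300 mm long (y), 12 mm thick, with an upright end plate 48 mm tall at its -y end only. Pads lie on it at x = 0, y = -108, -36, 36 and 108 mm, their tops 17 mm above the table. Origin at the centre of the strip's underside, on the table
- carrier: pocket carrier, fixed: black open rack 76 mm wide (x), 300 mm long (y), with four square pockets in a row, 64 mm by 64 mm inside, centres at x = 0, y = -108, -36, 36 and 108 mm; pocket floors 6 mm and wall tops 28 mm above the table; dividers 8 mm thick. The -x wall (6 mm thick) of every pocket has a notch 36 mm wide at the pocket's middle, open from floor to top. An upright end plate 50 mm tall at its +y end only. Origin at the centre of the underside, on the table

How it is judged:
At the end, for the whole second after the job is handed in: Each fitting is in the pocket matching its starting place, counted from the end plates: within 20 mm of the pocket centre in x and y, under 5 mm off the floor, tilt under 0.12 rad, at rest (0.02 m/s, 0.2 rad/s); branch through the notch, x axis within 0.65 rad of the carrier's (((y of pad_hex in the frame of strip between -0.128 and -0.088 m and y of hex_nipple in the frame of carrier between 0.088 and 0.128 m) or (y of pad_hex in the frame of strip between -0.056 and -0.016 m and y of hex_nipple in the frame of carrier between 0.016 and 0.056 m) or (y of pad_hex in the frame of strip between 0.016 and 0.056 m and y of hex_nipple in the frame of carrier between -0.056 and -0.016 m) or (y of pad_hex in the frame of strip between 0.088 and 0.128 m and y of hex_nipple in the frame of carrier between -0.128 and -0.088 m)) and x of hex_nipple in the frame of carrier between -0.02 and 0.02 m and z of each of hex_nipple, sleeve, reducer, tee in the frame of carrier below 0.011 m and angle between each of hex_nipple, sleeve, reducer, tee's own z axis and vertical below 0.12 rad and linear speed of each of hex_nipple, sleeve, reducer, tee below 0.02 m/s and angular speed of each of hex_nipple, sleeve, reducer, tee below 0.2 rad/s and ((y of pad_sleeve in the frame of strip between -0.128 and -0.088 m and y of sleeve in the frame of carrier between 0.088 and 0.128 m) or (y of pad_sleeve in the frame of strip between -0.056 and -0.016 m and y of sleeve in the frame of carrier between 0.016 and 0.056 m) or (y of pad_sleeve in the frame of strip between 0.016 and 0.056 m and y of sleeve in the frame of carrier between -0.056 and -0.016 m) or (y of pad_sleeve in the frame of strip between 0.088 and 0.128 m and y of sleeve in the frame of carrier between -0.128 and -0.088 m)) and x of sleeve in the frame of carrier between -0.02 and 0.02 m and ((y of pad_reducer in the frame of strip between -0.128 and -0.088 m and y of reducer in the frame of carrier between 0.088 and 0.128 m) or (y of pad_reducer in the frame of strip between -0.056 and -0.016 m and y of reducer in the frame of carrier between 0.016 and 0.056 m) or (y of pad_reducer in the frame of strip between 0.016 and 0.056 m and y of reducer in the frame of carrier between -0.056 and -0.016 m) or (y of pad_reducer in the frame of strip between 0.088 and 0.128 m and y of reducer in the frame of carrier between -0.128 and -0.088 m)) and x of reducer in the frame of carrier between -0.02 and 0.02 m and ((y of pad_tee in the frame of strip between -0.128 and -0.088 m and y of tee in the frame of carrier between 0.088 and 0.128 m) or (y of pad_tee in the frame of strip between -0.056 and -0.016 m and y of tee in the frame of carrier between 0.016 and 0.056 m) or (y of pad_tee in the frame of strip between 0.016 and 0.056 m and y of tee in the frame of carrier between -0.056 and -0.016 m) or (y of pad_tee in the frame of strip between 0.088 and 0.128 m and y of tee in the frame of carrier between -0.128 and -0.088 m)) and x of tee in the frame of carrier between -0.02 and 0.02 m and angle between the x axis of tee and the x axis of carrier, either way round below 0.65 rad); the robot touches nothing.
It fails at once if a fitting is knocked over (tilted more than 0.8 rad) (angle between any of hex_nipple, sleeve, reducer, tee's own z axis and vertical above 0.8 rad).
It also fails if it takes over 112 s, if anything falls off the work surface, if the arm or the gripper's body presses on something with over 40 N, if the wrist force passes 120 N, or if a joint passes its speed limit or range.

## Working session

There is one attempt and no reset: what is moved stays moved. The work goes in short steps, Python scripts to look and compute and a tool call to move; the robot and the scene stay as the last step left them, time stands still between calls to the robot, and variables do not carry over. Pictures are saved under pics/ and viewed, and the job is handed in when it is done.

Besides the shell and the picture viewer there is one more tool, called after "Call:" as name(argument=value, ...), one argument or row to a line, values as JSON. drive_tool: Moves the arm, as the interface text tells. Its arguments: {"type":"object","properties":{"commands":{"type":"array"},"fingers":{"type":"number"},"newtons":{"type":"number"}},"required":["commands"]}

```bash
mkdir -p pics; ls
python3 - <<'E'
from plant import *
import cv2
o=get_obs();print(o)
for n in("top","side"):
    im,d=get_image(n);cv2.imwrite(f"pics/{n}0.png",im[:,:,::-1]);
    import numpy as np; np.savez(f"{n}0.npz",im=im,d=d)
    print(camera_model(n))
E
```

```text
pics
{'time': 0.0, 'joint_pos': array([ 1.20187351e+00,  8.79466985e-02,  1.37226478e+00,  4.93469655e-06,
        1.68361589e+00, -1.03086164e-01]), 'joint_velocities': array([ 0.00112822,  0.00066051, -0.00191386,  0.00182144, -0.00096355,
        0.00164859]), 'tau': array([ 1.16077435e-04, -3.40185177e+01, -3.02428222e+01,  7.16638472e-02,
        3.31637647e-02, -2.08216215e-04]), 'eef_pos': array([0.14428554, 0.53015365, 0.2043034 ]), 'tcp_rot': array([-3.13937031e+00, -2.34838891e-04,  2.87575629e+00]), 'force': array([-0.44739204,  0.06061418,  0.56139728]), 'moment': array([-0.00584065,  0.01449696, -0.01794291]), 'opening': 0.09396743310696265}
{'camera_matrix': array([[466.88115266,   0.        , 323.14571005],
       [  0.        , 466.88115266, 239.26779466],
       [  0.        ,   0.        ,   1.        ]]), 'position': array([ 0.50012682, -0.03149023,  0.69668175]), 'orientation': array([-3.10132948e+00, -1.37223115e-03, -1.58263004e+00])}
{'camera_matrix': array([[618.31752362,   0.        , 321.66905396],
       [  0.        , 618.31752362, 236.35955474],
       [  0.        ,   0.        ,   1.        ]]), 'position': array([0.46930266, 0.50661958, 0.59421926]), 'orientation': array([-2.37445654, -0.01698887, -3.00097537])}
```

View pics/top0.png

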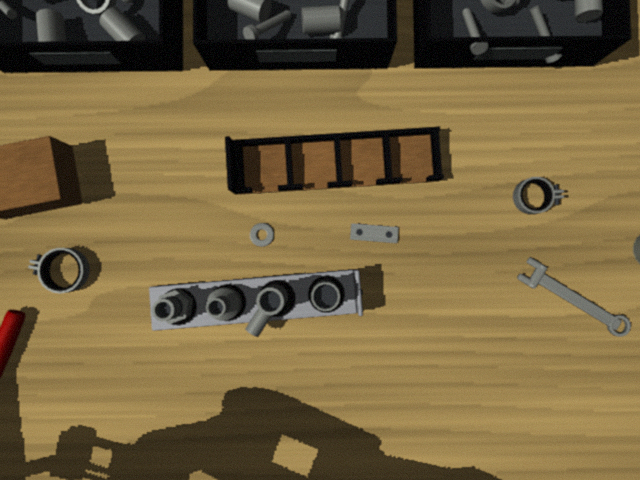

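View pics/side0.png

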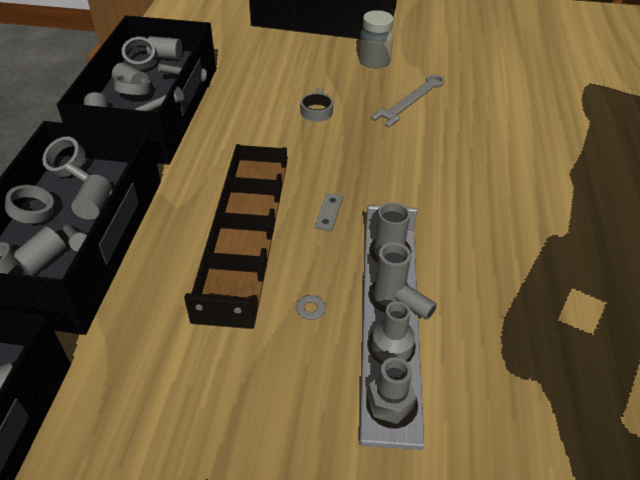

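The pictures show the strip lying lower in the top view (px 150–362, 270–330), with its end plate at the right. From that plate the order is sleeve (325,295), tee (270,300), reducer (224,303), hex (172,307). The carrier is at px 228–442, 128–192, with its end plate at the left and its notches facing the robot (down in the image).

```bash
cat > h.py <<'E'
import numpy as np,cv2
from scipy.spatial.transform import Rotation as R
from plant import *
def cloud(n,d,cm=None):
    cm=cm or camera_model(n);K=cm["camera_matrix"];v,u=np.mgrid[0:480,0:640]
    P=np.stack([(u-K[0,2])/K[0,0]*d,(v-K[1,2])/K[1,1]*d,d],-1)
    return P@R.from_euler('xyz',cm["orientation"]).as_matrix().T+cm["position"]
E
python3 - <<'E'
from h import *
for n in("top","side"):
    z=np.load(n+"0.npz");P=cloud(n,z['d']);ok=z['d']>0
    Z=P[...,2]; print(n,"table z",np.median(Z[ok&(abs(Z)<.02)]))
    reg=ok&(P[...,0]>.25)&(P[...,0]<.75)&(abs(P[...,1])<.3)
    # strip surface
    gray=z['im'].astype(int); sat=gray.max(-1)-gray.min(-1)
    for nm,m in(("strip",reg&(Z>.006)&(Z<.022)&(sat<25)&(gray.mean(-1)>40)&(P[...,0]<.48)),
                ("carr",reg&(Z>.018)&(Z<.06)&(P[...,0]>.5)&(P[...,0]<.66)&(gray.mean(-1)<50)),
                ("tops",reg&(Z>.062)&(P[...,0]<.5))):
        nc,l,st,_=cv2.connectedComponentsWithStats(m.astype(np.uint8))
        for i in range(1,nc):
            if st[i,4]<40: continue
            q=P[l==i]
            r=cv2.minAreaRect((q[:,:2]*1000).astype(np.float32))
            print(nm,st[i],"rect",np.round(r[0],1),np.round(r[1],1),round(r[2],1),"z",np.round(np.percentile(q[:,2],[2,50,98]),4))
E
```

```text
top table z 0.0006093871661462802
strip [ 149  272  209   58 4310] rect [440.3  71.5] [ 64.  300.8] 4.1 z [0.0099 0.0126 0.0174]
carr [226 145  26  48 757] rect [628.5  87.4] [64.1 27.9] 5.1 z [0.0198 0.0302 0.052 ]
carr [328 147  25  41 327] rect [632.2 -56.7] [55.2 34.9] 3.0 z [0.0199 0.0283 0.0308]
carr [377 147  26  37 341] rect [ 634.2 -128.7] [51.2 36.4] 2.6 z [0.0193 0.0281 0.0309]
carr [428 146  16  35 291] rect [ 635.9 -194.8] [47.4 20.8] 4.5 z [0.0198 0.0281 0.0306]
carr [278 148  25  42 346] rect [630.5  15.7] [59.2 35. ] 3.4 z [0.0202 0.0282 0.0309]
tops [312 282  28  29 661] rect [450.4 -34.8] [35.4 36.6] 89.6 z [0.069  0.0716 0.0849]
tops [257 287  29  28 642] rect [445.8  36.8] [34.6 34.4] 89.0 z [0.0675 0.0784 0.0909]
tops [206 297  23  21 361] rect [437.2 108.8] [25.  25.1] 44.3 z [0.0645 0.0723 0.083 ]
tops [152 298  27  24 494] rect [434.7 178.5] [29.7 29.7] 18.0 z [0.0635 0.0734 0.0811]
side table z 0.00014443908553862794
strip [ 360  222   64  227 4223] rect [440.7  70.3] [ 64.  303.9] 4.1 z [0.0085 0.0119 0.0159]
strip [405 224  12  67 423] rect [422.4 -31.4] [ 
[... 227 characters left out ...]
74  39  23 411] rect [ 634.4 -127.8] [51.1 38.4] 3.7 z [0.0183 0.0268 0.0297]
carr [230 209  45  25 490] rect [632.5 -56.7] [55.2 38.7] 3.1 z [0.0185 0.0268 0.0297]
carr [216 248  51  28 591] rect [630.6  15.1] [59.  38.8] 2.8 z [0.0185 0.027  0.0297]
carr [ 194  294   63   28 1252] rect [629.1  87.9] [63.6 32.3] 4.0 z [0.0189 0.0384 0.0511]
tops [377 202  33  35 916] rect [449.8 -33.9] [38.7 38.3] 44.4 z [0.0636 0.0736 0.0842]
tops [ 377  242   34   41 1093] rect [445.7  38. ] [35.6 35.7] 57.4 z [0.0632 0.0801 0.0903]
tops [384 301  26  31 643] rect [437.4 109.8] [25.7 25.9] 46.3 z [0.0634 0.0747 0.0822]
tops [380 357  32  36 927] rect [435.  179.5] [30.4 29.3] 70.1 z [0.0633 0.0736 0.0802]
```

Run:
```python
from h import *
for n in("top","side"):
    z=np.load(n+"0.npz");P=cloud(n,z['d']);Z=P[...,2];g=z['im'].astype(int)
    m=(z['d']>0)&(Z>.018)&(Z<.06)&(P[...,0]>.5)&(P[...,0]<.72)&(abs(P[...,1])<.3)&(g.mean(-1)<70)
    nc,l,st,_=cv2.connectedComponentsWithStats(m.astype(np.uint8))
    for i in range(1,nc):
        if st[i,4]>100:
            q=P[l==i];r=cv2.minAreaRect((q[:,:2]*1000).astype(np.float32));print(n,"carr",st[i],r)
            t=q[(q[:,2]>.025)&(q[:,2]<.031)];r=cv2.minAreaRect((t[:,:2]*1000).astype(np.float32));print("  top",r)
    # branch: z between .03 and .05, near tee, r>22
    c=np.array([.4458,.0375]);dd=P[...,:2]-c;rr=np.hypot(dd[...,0],dd[...,1])
    b=(z['d']>0)&(Z>.036)&(Z<.052)&(rr>.022)&(rr<.062)&(P[...,0]<.45)
    nc,l,st,_=cv2.connectedComponentsWithStats(b.astype(np.uint8))
    for i in range(1,nc):
        if st[i,4]>20:
            q=dd[l==i];mm=q.mean(0);print(n,"branch",st[i],mm,np.degrees(np.arctan2(mm[1],mm[0])),cv2.fitLine(q.astype(np.float32),cv2.DIST_L2,0,.01,.01).ravel(),rr[l==i].max())
```

```text
top carr [ 225  127  219   66 3665] ((642.7918090820312, -50.917083740234375), (76.85838317871094, 309.8277893066406), 3.096193552017212)
  top ((642.8453369140625, -52.87269592285156), (76.80870056152344, 305.84368896484375), 3.0346121788024902)
top branch [228 295  12  21 163] [-0.00834468  0.05551635] 98.54815794766269 [ 0.99560934  0.09360547 -0.00834468  0.05551635] 0.061941091254589485
top branch [246 309  27  28 384] [-0.03491191  0.02185082] 147.9581928565643 [ 0.7969072  -0.6041018  -0.03491191  0.02185082] 0.05904627136664153
side carr [ 184  144  103  178 4721] ((642.9735107421875, -51.139739990234375), (76.77796173095703, 311.2900695800781), 3.085840940475464)
  top ((643.0469360351562, -51.508209228515625), (76.72339630126953, 310.5721130371094), 3.064410924911499)
side branch [398 286  39  31 570] [-0.03229261  0.0254514 ] 141.75660944434608 [ 0.86532366 -0.50121343 -0.03229261  0.0254514 ] 0.059104865127898115
```

Call:
drive_tool(
  commands=[
    {"wz": 0.125},
    {"wz": 0.125},
    {"wz": 0.125},
    {"wz": 0.125},
    {"wz": 0.125},
    {"wz": 0.125},
    {"wz": 0.125},
    {"wz": 0.125},
    {"wz": 0.125},
    {"wz": 0.125},
    {},
  ],
  fingers=0.7,
  newtons=25,
)

```text
$.commands[0]: bad value
```

```bash
cat >> h.py <<'E'
def to(x,y,z,yaw=None):
    o=get_obs();M=R.from_euler('xyz',o['tcp_rot']).as_matrix()
    d=M.T@(np.array([x,y,z])-o['eef_pos']*1000)
    r=M@np.array([0,0,1]);
    print("t",round(o['time'],2),"pos",np.round(o['eef_pos']*1000,1),"rpy",np.round(o['tcp_rot'],4),"op",round(o['opening']*1000,1),"F",np.round(o['force'],1))
    print("shift",np.round(d,1),"wz",None if yaw is None else round(o['tcp_rot'][2]-yaw,3))
E
sed -i 's/E$/E/' h.py; python3 -c "
from h import *
to(450,-34,130,1.6244)"
```

```text
t 0.1 pos [144.3 530.2 204.4] rpy [-3.1396e+00 -2.0000e-04  2.8758e+00] op 93.8 F [0.  0.2 0.6]
shift [-443.2 -464.    75.3] wz 1.251
```

Call:
drive_tool(
  commands=[
    {"tx": 0, "ty": 0, "tz": 0, "wx": 0, "wy": 0, "wz": 0.125},
    {"tx": 0, "ty": 0, "tz": 0, "wx": 0, "wy": 0, "wz": 0.125},
    {"tx": 0, "ty": 0, "tz": 0, "wx": 0, "wy": 0, "wz": 0.125},
    {"tx": 0, "ty": 0, "tz": 0, "wx": 0, "wy": 0, "wz": 0.125},
    {"tx": 0, "ty": 0, "tz": 0, "wx": 0, "wy": 0, "wz": 0.125},
    {"tx": 0, "ty": 0, "tz": 0, "wx": 0, "wy": 0, "wz": 0.125},
    {"tx": 0, "ty": 0, "tz": 0, "wx": 0, "wy": 0, "wz": 0.125},
    {"tx": 0, "ty": 0, "tz": 0, "wx": 0, "wy": 0, "wz": 0.125},
    {"tx": 0, "ty": 0, "tz": 0, "wx": 0, "wy": 0, "wz": 0.125},
    {"tx": 0, "ty": 0, "tz": 0, "wx": 0, "wy": 0, "wz": 0.125},
    {"tx": 0, "ty": 0, "tz": 0, "wx": 0, "wy": 0, "wz": 0},
  ],
  fingers=0.7,
  newtons=25,
)

```text
time: 1.2
eef_pos: [0.1444, 0.5304, 0.2049]
tcp_rot: [-3.141, 0.001, 1.626]
force: [-0.2, -0.6, -0.3]
opening: 0.0659
```

```bash
python3 -c "
from h import *
to(450,-34,160,1.6244)"
```

```text
t 1.2 pos [144.4 530.4 204.9] rpy [-3.1411e+00  1.0000e-03  1.6260e+00] op 65.9 F [-0.2 -0.6 -0.3]
shift [-580.4  274.    45.4] wz 0.002
```

Call:
drive_tool(
  commands=[
    {"tx": -38.7, "ty": 18.3, "tz": 3, "wx": 0, "wy": 0, "wz": 0},
    {"tx": -38.7, "ty": 18.3, "tz": 3, "wx": 0, "wy": 0, "wz": 0},
    {"tx": -38.7, "ty": 18.3, "tz": 3, "wx": 0, "wy": 0, "wz": 0},
    {"tx": -38.7, "ty": 18.3, "tz": 3, "wx": 0, "wy": 0, "wz": 0},
    {"tx": -38.7, "ty": 18.3, "tz": 3, "wx": 0, "wy": 0, "wz": 0},
    {"tx": -38.7, "ty": 18.3, "tz": 3, "wx": 0, "wy": 0, "wz": 0},
    {"tx": -38.7, "ty": 18.3, "tz": 3, "wx": 0, "wy": 0, "wz": 0},
    {"tx": -38.7, "ty": 18.3, "tz": 3, "wx": 0, "wy": 0, "wz": 0},
    {"tx": -38.7, "ty": 18.3, "tz": 3, "wx": 0, "wy": 0, "wz": 0},
    {"tx": -38.7, "ty": 18.3, "tz": 3, "wx": 0, "wy": 0, "wz": 0},
    {"tx": -38.7, "ty": 18.3, "tz": 3, "wx": 0, "wy": 0, "wz": 0},
    {"tx": -38.7, "ty": 18.3, "tz": 3, "wx": 0, "wy": 0, "wz": 0},
    {"tx": -38.7, "ty": 18.3, "tz": 3, "wx": 0, "wy": 0, "wz": 0},
    {"tx": -38.7, "ty": 18.3, "tz": 3, "wx": 0, "wy": 0, "wz": 0},
    {"tx": -38.7, "ty": 18.3, "tz": 3, "wx": 0, "wy": 0, "wz": 0},
    {"tx": 0, "ty": 0, "tz": 0, "wx": 0, "wy": 0, "wz": 0},
    {"tx": 0, "ty": 0, "tz": 0, "wx": 0, "wy": 0, "wz": 0},
  ],
)

```text
time: 2.9
eef_pos: [0.4502, -0.0343, 0.1599]
tcp_rot: [-3.14, -0.001, 1.626]
force: [-0.3, 0.8, -0.1]
opening: 0.0658
```

Run:
```python
from h import *
to(450,-34,49,1.6244)
im,d=get_image("wrist");cv2.imwrite("pics/w1.png",im[:,:,::-1])
P=cloud("wrist",d);Z=P[...,2]
m=(d>0)&(Z>.070)&(Z<.095)&(P[...,0]<.52)
nc,l,st,_=cv2.connectedComponentsWithStats(m.astype(np.uint8))
for i in range(1,nc):
    if st[i,4]>40:
        q=P[l==i];print(st[i],cv2.minEnclosingCircle((q[:,:2]*1000).astype(np.float32)),np.percentile(q[:,2],[5,50,95]))
```

```text
t 2.9 pos [450.2 -34.3 159.9] rpy [-3.1400e+00 -1.1000e-03  1.6256e+00] op 65.8 F [-0.3  0.8 -0.1]
shift [1.000e-01 0.000e+00 1.109e+02] wz 0.001
[291  27  39  46 765] ((436.4548645019531, 108.70841217041016), 13.129804611206055) [0.0717835  0.08025326 0.08178695]
[ 291  135   51   52 2031] ((444.9366760253906, 36.46189880371094), 17.930681228637695) [0.07512802 0.07705587 0.08939088]
[ 294  228   48   50 1352] ((450.01251220703125, -35.20646667480469), 19.26494598388672) [0.07011016 0.07493896 0.08324453]
```

View pics/w1.png

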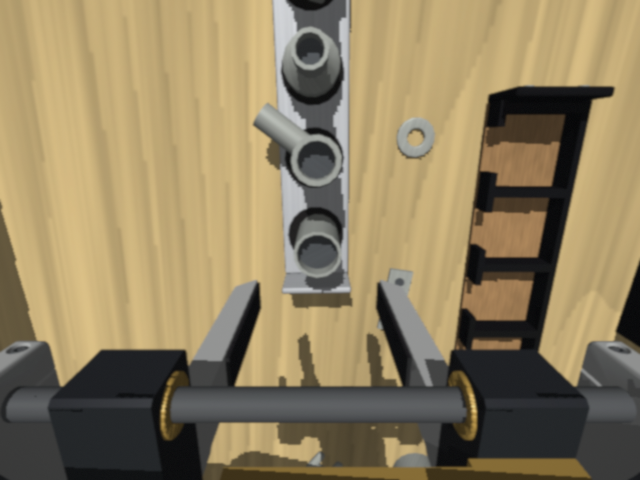

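The wrist view shows the sleeve rim at (318,255), the tee at (316,158) with its branch up-left, and the reducer at (312,48). All three cameras agree to about 1 mm, so I'm descending on the sleeve.

Call:
drive_tool(
  commands=[
    {"tx": -0.5, "ty": 0, "tz": 22, "wx": 0, "wy": 0, "wz": 0},
    {"tx": 0, "ty": 0, "tz": 22, "wx": 0, "wy": 0, "wz": 0},
    {"tx": 0, "ty": 0, "tz": 22, "wx": 0, "wy": 0, "wz": 0},
    {"tx": 0, "ty": 0, "tz": 22, "wx": 0, "wy": 0, "wz": 0},
    {"tx": 0, "ty": 0, "tz": 22, "wx": 0, "wy": 0, "wz": 0},
    {"tx": 0, "ty": 0, "tz": 0, "wx": 0, "wy": 0, "wz": 0},
    {"tx": 0, "ty": 0, "tz": 0, "wx": 0, "wy": 0, "wz": 0},
  ],
)

```text
time: 3.65
eef_pos: [0.4502, -0.0332, 0.0509]
tcp_rot: [3.142, -0.0, 1.628]
force: [0.5, -1.0, 0.5]
opening: 0.0657
```

Call:
drive_tool(
  commands=[
    {"tx": 0, "ty": 0, "tz": 0, "wx": 0, "wy": 0, "wz": 0},
    {"tx": 0, "ty": 0, "tz": 0, "wx": 0, "wy": 0, "wz": 0},
    {"tx": 0, "ty": 0, "tz": 0, "wx": 0, "wy": 0, "wz": 0},
    {"tx": 0, "ty": 0, "tz": 0, "wx": 0, "wy": 0, "wz": 0},
    {"tx": 0, "ty": 0, "tz": 0, "wx": 0, "wy": 0, "wz": 0},
    {"tx": 0, "ty": 0, "tz": 0, "wx": 0, "wy": 0, "wz": 0},
    {"tx": 0, "ty": 0, "tz": 0, "wx": 0, "wy": 0, "wz": 0},
    {"tx": 0, "ty": 0, "tz": 0, "wx": 0, "wy": 0, "wz": 0},
  ],
  fingers=0,
  newtons=25,
)

```text
time: 4.45
eef_pos: [0.4506, -0.0345, 0.0511]
tcp_rot: [3.141, 0.0, 1.626]
force: [-2.0, 0.5, 5.4]
opening: 0.0378
```

Call:
drive_tool(
  commands=[
    {"tx": 0, "ty": 0, "tz": -10, "wx": 0, "wy": 0, "wz": 0},
    {"tx": 0, "ty": 0, "tz": -20, "wx": 0, "wy": 0, "wz": 0},
    {"tx": 0, "ty": 0, "tz": -20, "wx": 0, "wy": 0, "wz": 0},
    {"tx": 0, "ty": 0, "tz": -20, "wx": 0, "wy": 0, "wz": 0},
    {"tx": 0, "ty": 0, "tz": -10, "wx": 0, "wy": 0, "wz": 0},
    {"tx": 4.9, "ty": 11.9, "tz": 0, "wx": 0, "wy": 0, "wz": 0},
    {"tx": 9.5, "ty": 23.9, "tz": 0, "wx": 0, "wy": 0, "wz": 0},
    {"tx": 9.5, "ty": 23.9, "tz": 0, "wx": 0, "wy": 0, "wz": 0},
    {"tx": 9.5, "ty": 23.9, "tz": 0, "wx": 0, "wy": 0, "wz": 0},
    {"tx": 9.5, "ty": 23.9, "tz": 0, "wx": 0, "wy": 0, "wz": 0},
    {"tx": 9.5, "ty": 23.9, "tz": 0, "wx": 0, "wy": 0, "wz": 0},
    {"tx": 9.5, "ty": 23.9, "tz": 0, "wx": 0, "wy": 0, "wz": 0},
    {"tx": 9.5, "ty": 23.9, "tz": 0, "wx": 0, "wy": 0, "wz": 0},
    {"tx": 4.9, "ty": 11.9, "tz": 0, "wx": 0, "wy": 0, "wz": 0},
    {"tx": 0, "ty": 0, "tz": 0, "wx": 0, "wy": 0, "wz": 0},
    {"tx": 0, "ty": 0, "tz": 0, "wx": 0, "wy": 0, "wz": 0},
  ],
)

```text
time: 6.05
eef_pos: [0.6365, 0.0527, 0.1284]
tcp_rot: [-3.138, -0.0, 1.626]
force: [-0.4, 0.3, -1.5]
opening: 0.0374
```

Run:
```python
from h import *
to(637.1,52,40,1.6244)
im,d=get_image("wrist");cv2.imwrite("pics/w2.png",im[:,:,::-1])
im,d=get_image("top");cv2.imwrite("pics/t2.png",im[:,:,::-1])
```

```text
t 6.05 pos [636.5  52.7 128.4] rpy [-3.1383e+00 -2.0000e-04  1.6263e+00] op 37.4 F [-0.4  0.3 -1.5]
shift [-0.8  0.8 88.4] wz 0.002
```

View pics/w2.png

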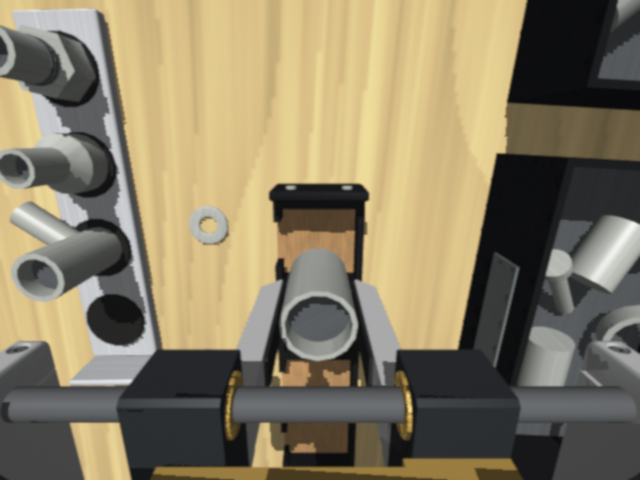

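View pics/t2.png

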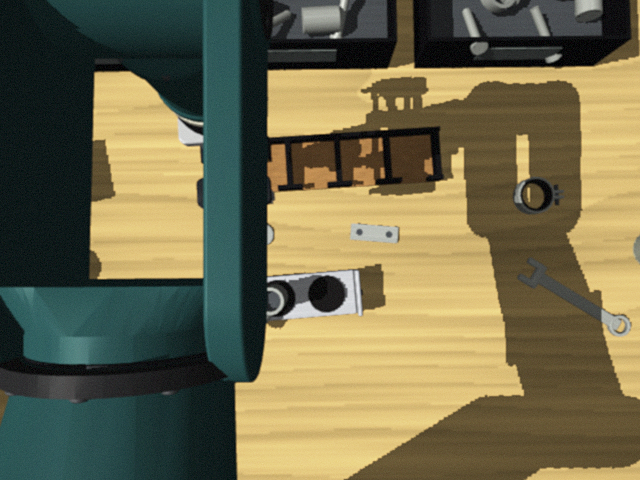

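The sleeve hangs upright between the jaws (rim at 318,325), and the pocket floor shows beyond it at (318,235). I'm lowering it.

Call:
drive_tool(
  commands=[
    {"tx": -0.5, "ty": 0.5, "tz": 10, "wx": 0, "wy": 0, "wz": 0},
    {"tx": 0, "ty": 0, "tz": 20, "wx": 0, "wy": 0, "wz": 0},
    {"tx": 0, "ty": 0, "tz": 20, "wx": 0, "wy": 0, "wz": 0},
    {"tx": 0, "ty": 0, "tz": 20, "wx": 0, "wy": 0, "wz": 0},
    {"tx": 0, "ty": 0, "tz": 10, "wx": 0, "wy": 0, "wz": 0},
    {"tx": 0, "ty": 0, "tz": 4, "wx": 0, "wy": 0, "wz": 0},
    {"tx": 0, "ty": 0, "tz": 0, "wx": 0, "wy": 0, "wz": 0},
    {"tx": 0, "ty": 0, "tz": 0, "wx": 0, "wy": 0, "wz": 0},
  ],
)

```text
time: 6.95
eef_pos: [0.6384, 0.0518, 0.0477]
tcp_rot: [3.139, 0.0, 1.626]
force: [0.3, -0.6, -1.7]
opening: 0.0377
```

Call:
drive_tool(
  commands=[
    {"tx": 0, "ty": 0, "tz": 3, "wx": 0, "wy": 0, "wz": 0},
    {"tx": 0, "ty": 0, "tz": 2, "wx": 0, "wy": 0, "wz": 0},
    {"tx": 0, "ty": 0, "tz": 0, "wx": 0, "wy": 0, "wz": 0},
    {"tx": 0, "ty": 0, "tz": 0, "wx": 0, "wy": 0, "wz": 0},
  ],
)

```text
time: 7.35
eef_pos: [0.6377, 0.0519, 0.0415]
tcp_rot: [3.142, -0.0, 1.626]
force: [-0.6, -0.6, -2.1]
opening: 0.0377
```

Run:
```python
from h import *
to(637.1,52,40,1.6244)
im,d=get_image("side");cv2.imwrite("pics/s3.png",im[:,:,::-1])
to(637.1,52,40,1.6244)
```

```text
t 7.35 pos [637.7  51.9  41.5] rpy [ 3.1416e+00 -1.0000e-04  1.6258e+00] op 37.7 F [-0.6 -0.6 -2.1]
shift [ 0.1 -0.6  1.5] wz 0.001
t 7.4 pos [637.7  51.9  41.6] rpy [ 3.1413e+00 -1.0000e-04  1.6258e+00] op 37.7 F [ 0.9  0.3 -1.9]
shift [ 0.1 -0.6  1.6] wz 0.001
```

View pics/s3.png

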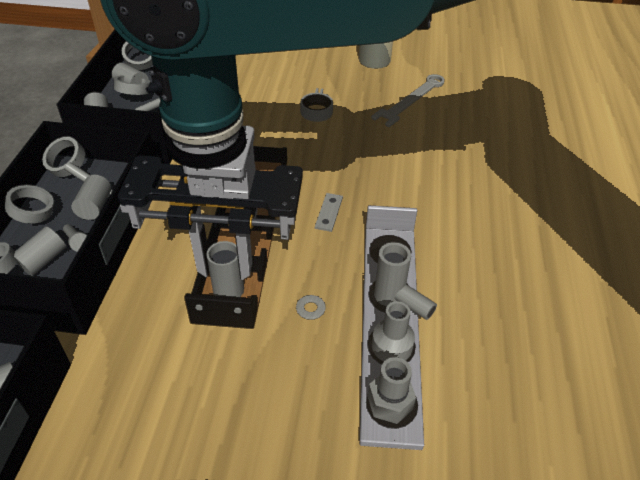

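The sleeve stands in the +y end pocket (222,270), just above the floor.

Call:
drive_tool(
  commands=[
    {"tx": 0, "ty": 0, "tz": 1, "wx": 0, "wy": 0, "wz": 0},
    {"tx": 0, "ty": 0, "tz": 1, "wx": 0, "wy": 0, "wz": 0},
    {"tx": 0, "ty": 0, "tz": 0, "wx": 0, "wy": 0, "wz": 0},
    {"tx": 0, "ty": 0, "tz": 0, "wx": 0, "wy": 0, "wz": 0},
    {"tx": 0, "ty": 0, "tz": 0, "wx": 0, "wy": 0, "wz": 0},
  ],
)

```text
time: 7.9
eef_pos: [0.6378, 0.0519, 0.0402]
tcp_rot: [3.141, -0.0, 1.626]
force: [-1.9, -0.1, 3.0]
opening: 0.0375
```

Force went from -2 N to +3 N, so the sleeve is on the floor. I'm releasing and rising.

Call:
drive_tool(
  commands=[
    {"tx": 0, "ty": 0, "tz": 0, "wx": 0, "wy": 0, "wz": 0},
    {"tx": 0, "ty": 0, "tz": 0, "wx": 0, "wy": 0, "wz": 0},
    {"tx": 0, "ty": 0, "tz": 0, "wx": 0, "wy": 0, "wz": 0},
    {"tx": 0, "ty": 0, "tz": 0, "wx": 0, "wy": 0, "wz": 0},
    {"tx": 0, "ty": 0, "tz": 0, "wx": 0, "wy": 0, "wz": 0},
    {"tx": 0, "ty": 0, "tz": -20, "wx": 0, "wy": 0, "wz": 0},
    {"tx": 0, "ty": 0, "tz": -30, "wx": 0, "wy": 0, "wz": 0},
    {"tx": 0, "ty": 0, "tz": -30, "wx": 0, "wy": 0, "wz": 0},
    {"tx": 0, "ty": 0, "tz": -10, "wx": 0, "wy": 0, "wz": 0},
    {"tx": 0, "ty": 0, "tz": 0, "wx": 0, "wy": 0, "wz": 0},
    {"tx": 0, "ty": 0, "tz": 0, "wx": 0, "wy": 0, "wz": 0},
  ],
  fingers=0.65,
)

```text
time: 9.0
eef_pos: [0.637, 0.0519, 0.128]
tcp_rot: [-3.14, -0.0, 1.626]
force: [-0.3, -0.5, 0.0]
opening: 0.0611
```

Run:
```python
from h import *
to(445.3,37.2,130,0.977)
```

```text
t 9.0 pos [637.   51.9 128. ] rpy [-3.1396e+00 -2.0000e-04  1.6258e+00] op 61.1 F [-0.3 -0.5  0. ]
shift [  -4.1 -192.2   -1.6] wz 0.649
```

Call:
drive_tool(
  commands=[
    {"tx": -0.5, "ty": -24, "tz": 0, "wx": 0, "wy": 0, "wz": 0},
    {"tx": -0.5, "ty": -24, "tz": 0, "wx": 0, "wy": 0, "wz": 0},
    {"tx": -0.5, "ty": -24, "tz": 0, "wx": 0, "wy": 0, "wz": 0},
    {"tx": -0.5, "ty": -24, "tz": 0, "wx": 0, "wy": 0, "wz": 0},
    {"tx": -0.5, "ty": -24, "tz": 0, "wx": 0, "wy": 0, "wz": 0},
    {"tx": -0.5, "ty": -24, "tz": 0, "wx": 0, "wy": 0, "wz": 0},
    {"tx": -0.5, "ty": -24, "tz": 0, "wx": 0, "wy": 0, "wz": 0},
    {"tx": -0.5, "ty": -24, "tz": 0, "wx": 0, "wy": 0, "wz": 0},
    {"tx": 0, "ty": 0, "tz": 0, "wx": 0, "wy": 0, "wz": 0.13},
    {"tx": 0, "ty": 0, "tz": 0, "wx": 0, "wy": 0, "wz": 0.13},
    {"tx": 0, "ty": 0, "tz": 0, "wx": 0, "wy": 0, "wz": 0.13},
    {"tx": 0, "ty": 0, "tz": 0, "wx": 0, "wy": 0, "wz": 0.13},
    {"tx": 0, "ty": 0, "tz": 0, "wx": 0, "wy": 0, "wz": 0.13},
    {"tx": 0, "ty": 0, "tz": 0, "wx": 0, "wy": 0, "wz": 0},
    {"tx": 0, "ty": 0, "tz": 0, "wx": 0, "wy": 0, "wz": 0},
  ],
)

```text
time: 10.5
eef_pos: [0.4452, 0.0374, 0.1279]
tcp_rot: [-3.139, 0.002, 0.978]
force: [0.8, 0.3, -0.7]
opening: 0.061
```

Run:
```python
from h import *
to(445.3,37.2,54,0.977)
im,d=get_image("wrist");cv2.imwrite("pics/w4.png",im[:,:,::-1])
```

```text
t 10.5 pos [445.2  37.4 127.9] rpy [-3.1389e+00  1.5000e-03  9.7850e-01] op 61.0 F [ 0.8  0.3 -0.7]
shift [ 0.   0.4 73.9] wz 0.001
```

View pics/w4.png

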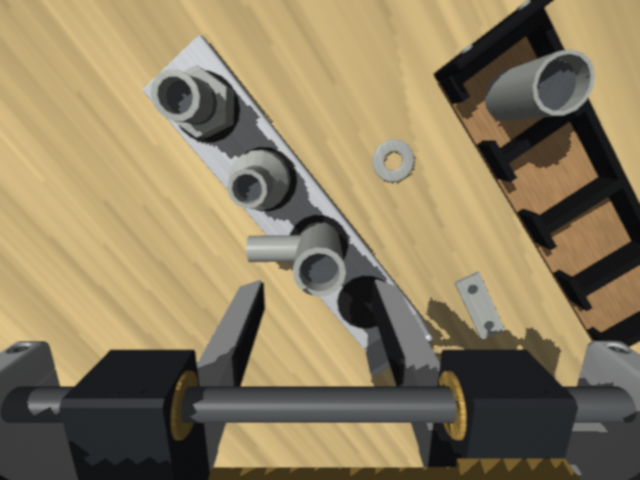

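The tee's branch (250–295, 248) now lies level in the wrist view, so it is along the jaw axis as wanted. The sleeve stands in its pocket (540,90).

Call:
drive_tool(
  commands=[
    {"tx": 0, "ty": 0, "tz": 20, "wx": 0, "wy": 0, "wz": 0},
    {"tx": 0, "ty": 0, "tz": 20, "wx": 0, "wy": 0, "wz": 0},
    {"tx": 0, "ty": 0, "tz": 20, "wx": 0, "wy": 0, "wz": 0},
    {"tx": 0, "ty": 0, "tz": 13, "wx": 0, "wy": 0, "wz": 0},
    {"tx": 0, "ty": 0, "tz": 0, "wx": 0, "wy": 0, "wz": 0},
    {"tx": 0, "ty": 0, "tz": 0, "wx": 0, "wy": 0, "wz": 0},
    {"tx": 0, "ty": 0, "tz": 0, "wx": 0, "wy": 0, "wz": 0},
  ],
)

```text
time: 11.25
eef_pos: [0.4471, 0.0373, 0.0576]
tcp_rot: [3.14, -0.001, 0.976]
force: [0.8, 0.2, 0.3]
opening: 0.0614
```

Call:
drive_tool(
  commands=[
    {"tx": 0, "ty": 0, "tz": 0, "wx": 0, "wy": 0, "wz": 0},
    {"tx": 0, "ty": 0, "tz": 0, "wx": 0, "wy": 0, "wz": 0},
    {"tx": 0, "ty": 0, "tz": 0, "wx": 0, "wy": 0, "wz": 0},
    {"tx": 0, "ty": 0, "tz": 0, "wx": 0, "wy": 0, "wz": 0},
    {"tx": 0, "ty": 0, "tz": 0, "wx": 0, "wy": 0, "wz": 0},
    {"tx": 0, "ty": 0, "tz": 0, "wx": 0, "wy": 0, "wz": 0},
    {"tx": 0, "ty": 0, "tz": 0, "wx": 0, "wy": 0, "wz": 0},
    {"tx": 0, "ty": 0, "tz": 0, "wx": 0, "wy": 0, "wz": 0},
  ],
  fingers=0,
  newtons=30,
)

```text
time: 12.05
eef_pos: [0.4463, 0.0374, 0.0568]
tcp_rot: [3.141, -0.0, 0.976]
force: [-0.8, 0.3, 2.8]
opening: 0.0356
```

Run:
```python
from h import *
to(641,-20,130,1.6244)
```

```text
t 12.05 pos [446.3  37.4  56.8] rpy [ 3.1413e+00 -4.0000e-04  9.7570e-01] op 35.6 F [-0.8  0.3  2.8]
shift [ 61.6 193.4 -73.1] wz -0.649
```

Call:
drive_tool(
  commands=[
    {"tx": 0, "ty": 0, "tz": -10, "wx": 0, "wy": 0, "wz": 0},
    {"tx": 0, "ty": 0, "tz": -20, "wx": 0, "wy": 0, "wz": 0},
    {"tx": 0, "ty": 0, "tz": -25, "wx": 0, "wy": 0, "wz": 0},
    {"tx": 0, "ty": 0, "tz": -20, "wx": 0, "wy": 0, "wz": 0},
    {"tx": 0, "ty": 0, "tz": -10, "wx": 0, "wy": 0, "wz": 0},
    {"tx": 0, "ty": 0, "tz": 0, "wx": 0, "wy": 0, "wz": -0.13},
    {"tx": 0, "ty": 0, "tz": 0, "wx": 0, "wy": 0, "wz": -0.13},
    {"tx": 0, "ty": 0, "tz": 0, "wx": 0, "wy": 0, "wz": -0.13},
    {"tx": 0, "ty": 0, "tz": 0, "wx": 0, "wy": 0, "wz": -0.13},
    {"tx": 0, "ty": 0, "tz": 0, "wx": 0, "wy": 0, "wz": -0.13},
    {"tx": -8.5, "ty": 23.9, "tz": 0, "wx": 0, "wy": 0, "wz": 0},
    {"tx": -8.5, "ty": 23.9, "tz": 0, "wx": 0, "wy": 0, "wz": 0},
    {"tx": -8.5, "ty": 23.9, "tz": 0, "wx": 0, "wy": 0, "wz": 0},
    {"tx": -8.5, "ty": 23.9, "tz": 0, "wx": 0, "wy": 0, "wz": 0},
    {"tx": -8.5, "ty": 23.9, "tz": 0, "wx": 0, "wy": 0, "wz": 0},
    {"tx": -8.5, "ty": 23.9, "tz": 0, "wx": 0, "wy": 0, "wz": 0},
    {"tx": -8.5, "ty": 23.9, "tz": 0, "wx": 0, "wy": 0, "wz": 0},
    {"tx": -8.5, "ty": 23.9, "tz": 0, "wx": 0, "wy": 0, "wz": 0},
    {"tx": 0, "ty": 0, "tz": 0, "wx": 0, "wy": 0, "wz": 0},
    {"tx": 0, "ty": 0, "tz": 0, "wx": 0, "wy": 0, "wz": 0},
  ],
)

```text
time: 14.05
eef_pos: [0.6402, -0.0201, 0.1399]
tcp_rot: [-3.138, -0.001, 1.626]
force: [0.3, -0.8, -2.2]
opening: 0.0355
```

Run:
```python
from h import *
to(641,-20,46,1.6244)
im,d=get_image("wrist");cv2.imwrite("pics/w5.png",im[:,:,::-1])
to(641,-20,46,1.6244)
```

```text
t 14.05 pos [640.2 -20.1 139.9] rpy [-3.1384e+00 -7.0000e-04  1.6255e+00] op 35.5 F [ 0.3 -0.8 -2.2]
shift [-0.1  1.1 93.9] wz 0.001
t 14.1 pos [639.9 -19.8 140.4] rpy [-3.1391e+00 -7.0000e-04  1.6259e+00] op 35.8 F [-0.1  0.3 -1. ]
shift [-0.3  1.4 94.4] wz 0.001
```

View pics/w5.png

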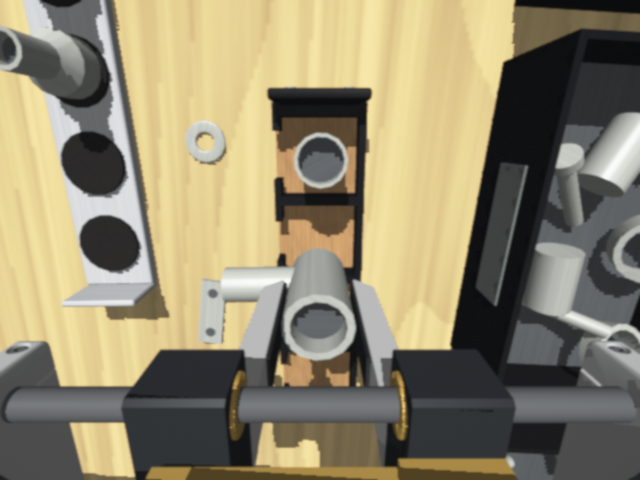

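The sleeve is centred in pocket 1 (320,160). The tee is held upright with its branch (225–290, 284) pointing to the notch side and level. I'm lowering it.

Call:
drive_tool(
  commands=[
    {"tx": 0, "ty": 0.5, "tz": 10, "wx": 0, "wy": 0, "wz": 0},
    {"tx": 0, "ty": 0, "tz": 20, "wx": 0, "wy": 0, "wz": 0},
    {"tx": 0, "ty": 0, "tz": 25, "wx": 0, "wy": 0, "wz": 0},
    {"tx": 0, "ty": 0, "tz": 20, "wx": 0, "wy": 0, "wz": 0},
    {"tx": 0, "ty": 0, "tz": 10, "wx": 0, "wy": 0, "wz": 0},
    {"tx": 0, "ty": 0, "tz": 5, "wx": 0, "wy": 0, "wz": 0},
    {"tx": 0, "ty": 0, "tz": 0, "wx": 0, "wy": 0, "wz": 0},
    {"tx": 0, "ty": 0, "tz": 0, "wx": 0, "wy": 0, "wz": 0},
    {"tx": 0, "ty": 0, "tz": 0, "wx": 0, "wy": 0, "wz": 0},
  ],
)

```text
time: 15.0
eef_pos: [0.6423, -0.0201, 0.0531]
tcp_rot: [3.139, 0.0, 1.626]
force: [0.5, 0.2, -1.5]
opening: 0.0356
```

Call:
drive_tool(
  commands=[
    {"tx": 0, "ty": 0, "tz": 1, "wx": 0, "wy": 0, "wz": 0},
    {"tx": 0, "ty": 0, "tz": 1, "wx": 0, "wy": 0, "wz": 0},
    {"tx": 0, "ty": 0, "tz": 0, "wx": 0, "wy": 0, "wz": 0},
    {"tx": 0, "ty": 0, "tz": 0, "wx": 0, "wy": 0, "wz": 0},
    {"tx": 0, "ty": 0, "tz": 0, "wx": 0, "wy": 0, "wz": 0},
  ],
)

```text
time: 15.5
eef_pos: [0.6413, -0.02, 0.0495]
tcp_rot: [3.142, -0.0, 1.626]
force: [0.2, 1.0, -1.1]
opening: 0.0355
```

Call:
drive_tool(
  commands=[
    {"tx": 0, "ty": 0, "tz": 1, "wx": 0, "wy": 0, "wz": 0},
    {"tx": 0, "ty": 0, "tz": 1, "wx": 0, "wy": 0, "wz": 0},
    {"tx": 0, "ty": 0, "tz": 1, "wx": 0, "wy": 0, "wz": 0},
    {"tx": 0, "ty": 0, "tz": 0, "wx": 0, "wy": 0, "wz": 0},
    {"tx": 0, "ty": 0, "tz": 0, "wx": 0, "wy": 0, "wz": 0},
    {"tx": 0, "ty": 0, "tz": 0, "wx": 0, "wy": 0, "wz": 0},
  ],
)

```text
time: 16.1
eef_pos: [0.6414, -0.02, 0.0465]
tcp_rot: [3.141, -0.0, 1.626]
force: [0.7, 0.3, -1.9]
opening: 0.0355
```

Call:
drive_tool(
  commands=[
    {"tx": 0, "ty": 0, "tz": 0.7, "wx": 0, "wy": 0, "wz": 0},
    {"tx": 0, "ty": 0, "tz": 0.7, "wx": 0, "wy": 0, "wz": 0},
    {"tx": 0, "ty": 0, "tz": 0, "wx": 0, "wy": 0, "wz": 0},
    {"tx": 0, "ty": 0, "tz": 0, "wx": 0, "wy": 0, "wz": 0},
    {"tx": 0, "ty": 0, "tz": 0, "wx": 0, "wy": 0, "wz": 0},
  ],
)

```text
time: 16.6
eef_pos: [0.6415, -0.02, 0.0458]
tcp_rot: [3.141, 0.0, 1.626]
force: [-2.1, 0.5, 3.1]
opening: 0.0355
```

The tee has touched the floor, so I'm releasing and rising.

Call:
drive_tool(
  commands=[
    {"tx": 0, "ty": 0, "tz": 0, "wx": 0, "wy": 0, "wz": 0},
    {"tx": 0, "ty": 0, "tz": 0, "wx": 0, "wy": 0, "wz": 0},
    {"tx": 0, "ty": 0, "tz": 0, "wx": 0, "wy": 0, "wz": 0},
    {"tx": 0, "ty": 0, "tz": 0, "wx": 0, "wy": 0, "wz": 0},
    {"tx": 0, "ty": 0, "tz": 0, "wx": 0, "wy": 0, "wz": 0},
    {"tx": 0, "ty": 0, "tz": -20, "wx": 0, "wy": 0, "wz": 0},
    {"tx": 0, "ty": 0, "tz": -30, "wx": 0, "wy": 0, "wz": 0},
    {"tx": 0, "ty": 0, "tz": -30, "wx": 0, "wy": 0, "wz": 0},
    {"tx": 0, "ty": 0, "tz": -10, "wx": 0, "wy": 0, "wz": 0},
    {"tx": 0, "ty": 0, "tz": 0, "wx": 0, "wy": 0, "wz": 0},
    {"tx": 0, "ty": 0, "tz": 0, "wx": 0, "wy": 0, "wz": 0},
  ],
  fingers=0.65,
)

```text
time: 17.7
eef_pos: [0.6407, -0.02, 0.1336]
tcp_rot: [-3.14, -0.0, 1.626]
force: [-0.3, 0.0, -1.2]
opening: 0.0611
```

Run:
```python
from h import *
to(437,109,130,1.6244)
```

```text
t 17.7 pos [640.7 -20.  133.6] rpy [-3.1397e+00 -4.0000e-04  1.6258e+00] op 61.1 F [-0.3  0.  -1.2]
shift [ 140.  -196.3    4. ] wz 0.001
```

Call:
drive_tool(
  commands=[
    {"tx": 17.5, "ty": -24.5, "tz": 0, "wx": 0, "wy": 0, "wz": 0},
    {"tx": 17.5, "ty": -24.5, "tz": 0, "wx": 0, "wy": 0, "wz": 0},
    {"tx": 17.5, "ty": -24.5, "tz": 0, "wx": 0, "wy": 0, "wz": 0},
    {"tx": 17.5, "ty": -24.5, "tz": 0, "wx": 0, "wy": 0, "wz": 0},
    {"tx": 17.5, "ty": -24.5, "tz": 0, "wx": 0, "wy": 0, "wz": 0},
    {"tx": 17.5, "ty": -24.5, "tz": 0, "wx": 0, "wy": 0, "wz": 0},
    {"tx": 17.5, "ty": -24.5, "tz": 0, "wx": 0, "wy": 0, "wz": 0},
    {"tx": 17.5, "ty": -24.5, "tz": 0, "wx": 0, "wy": 0, "wz": 0},
    {"tx": 0, "ty": 0, "tz": 0, "wx": 0, "wy": 0, "wz": 0},
    {"tx": 0, "ty": 0, "tz": 0, "wx": 0, "wy": 0, "wz": 0},
    {"tx": 0, "ty": 0, "tz": 0, "wx": 0, "wy": 0, "wz": 0},
  ],
)

```text
time: 18.8
eef_pos: [0.4381, 0.1085, 0.1341]
tcp_rot: [-3.14, 0.0, 1.625]
force: [0.1, -0.6, -0.9]
opening: 0.061
```

Run:
```python
from h import *
to(437,109,51,1.6244)
im,d=get_image("wrist");cv2.imwrite("pics/w6.png",im[:,:,::-1])
P=cloud("wrist",d);Z=P[...,2]
m=(d>0)&(Z>.070)&(Z<.095)&(P[...,0]<.52)
nc,l,st,_=cv2.connectedComponentsWithStats(m.astype(np.uint8))
for i in range(1,nc):
    if st[i,4]>40:
        q=P[l==i];print(st[i],cv2.minEnclosingCircle((q[:,:2]*1000).astype(np.float32)))
```

```text
t 18.8 pos [438.1 108.5 134.1] rpy [-3.1402e+00  4.0000e-04  1.6253e+00] op 61.0 F [ 0.1 -0.6 -0.9]
shift [ 0.6 -0.9 83.1] wz 0.001
[297 140  44  46 792] ((434.6026611328125, 177.7707061767578), 14.902094841003418)
[299 242  36  38 675] ((437.25042724609375, 108.03836822509766), 13.124249458312988)
```

View pics/w6.png

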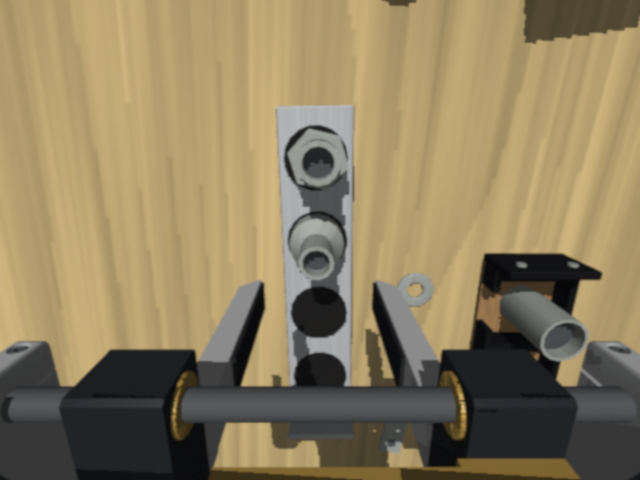

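The reducer's rim is centred between the jaws (316,262) and the hex stands behind it (318,160). I'm descending to grip the reducer's neck.

Call:
drive_tool(
  commands=[
    {"tx": 0, "ty": -1, "tz": 20, "wx": 0, "wy": 0, "wz": 0},
    {"tx": 0, "ty": 0, "tz": 20, "wx": 0, "wy": 0, "wz": 0},
    {"tx": 0, "ty": 0, "tz": 20, "wx": 0, "wy": 0, "wz": 0},
    {"tx": 0, "ty": 0, "tz": 15, "wx": 0, "wy": 0, "wz": 0},
    {"tx": 0, "ty": 0, "tz": 7, "wx": 0, "wy": 0, "wz": 0},
    {"tx": 0, "ty": 0, "tz": 0, "wx": 0, "wy": 0, "wz": 0},
    {"tx": 0, "ty": 0, "tz": 0, "wx": 0, "wy": 0, "wz": 0},
    {"tx": 0, "ty": 0, "tz": 0, "wx": 0, "wy": 0, "wz": 0},
  ],
)

```text
time: 19.65
eef_pos: [0.4379, 0.1089, 0.0541]
tcp_rot: [3.14, -0.0, 1.626]
force: [0.4, -0.4, -0.4]
opening: 0.0612
```

Call:
drive_tool(
  commands=[
    {"tx": 0, "ty": 0, "tz": 0, "wx": 0, "wy": 0, "wz": 0},
    {"tx": 0, "ty": 0, "tz": 0, "wx": 0, "wy": 0, "wz": 0},
    {"tx": 0, "ty": 0, "tz": 0, "wx": 0, "wy": 0, "wz": 0},
    {"tx": 0, "ty": 0, "tz": 0, "wx": 0, "wy": 0, "wz": 0},
    {"tx": 0, "ty": 0, "tz": 0, "wx": 0, "wy": 0, "wz": 0},
    {"tx": 0, "ty": 0, "tz": 0, "wx": 0, "wy": 0, "wz": 0},
    {"tx": 0, "ty": 0, "tz": 0, "wx": 0, "wy": 0, "wz": 0},
    {"tx": 0, "ty": 0, "tz": 0, "wx": 0, "wy": 0, "wz": 0},
  ],
  fingers=0,
  newtons=25,
)

```text
time: 20.45
eef_pos: [0.4368, 0.109, 0.0531]
tcp_rot: [-3.141, -0.0, 1.626]
force: [-1.4, 0.6, 0.4]
opening: 0.0257
```

Run:
```python
from h import *
to(644.8,-92,130,1.6244)
```

```text
t 20.45 pos [436.8 109.   53.1] rpy [-3.1414e+00 -1.0000e-04  1.6258e+00] op 25.7 F [-1.4  0.6  0.4]
shift [-212.1  196.6  -76.9] wz 0.001
```

Call:
drive_tool(
  commands=[
    {"tx": 0, "ty": 0, "tz": -10, "wx": 0, "wy": 0, "wz": 0},
    {"tx": 0, "ty": 0, "tz": -20, "wx": 0, "wy": 0, "wz": 0},
    {"tx": 0, "ty": 0, "tz": -25, "wx": 0, "wy": 0, "wz": 0},
    {"tx": 0, "ty": 0, "tz": -20, "wx": 0, "wy": 0, "wz": 0},
    {"tx": 0, "ty": 0, "tz": -15, "wx": 0, "wy": 0, "wz": 0},
    {"tx": -21.2, "ty": 19.7, "tz": 0, "wx": 0, "wy": 0, "wz": 0},
    {"tx": -21.2, "ty": 19.7, "tz": 0, "wx": 0, "wy": 0, "wz": 0},
    {"tx": -21.2, "ty": 19.7, "tz": 0, "wx": 0, "wy": 0, "wz": 0},
    {"tx": -21.2, "ty": 19.7, "tz": 0, "wx": 0, "wy": 0, "wz": 0},
    {"tx": -21.2, "ty": 19.7, "tz": 0, "wx": 0, "wy": 0, "wz": 0},
    {"tx": -21.2, "ty": 19.7, "tz": 0, "wx": 0, "wy": 0, "wz": 0},
    {"tx": -21.2, "ty": 19.7, "tz": 0, "wx": 0, "wy": 0, "wz": 0},
    {"tx": -21.2, "ty": 19.7, "tz": 0, "wx": 0, "wy": 0, "wz": 0},
    {"tx": -21.2, "ty": 19.7, "tz": 0, "wx": 0, "wy": 0, "wz": 0},
    {"tx": -21.2, "ty": 19.7, "tz": 0, "wx": 0, "wy": 0, "wz": 0},
    {"tx": 0, "ty": 0, "tz": 0, "wx": 0, "wy": 0, "wz": 0},
    {"tx": 0, "ty": 0, "tz": 0, "wx": 0, "wy": 0, "wz": 0},
    {"tx": 0, "ty": 0, "tz": 0, "wx": 0, "wy": 0, "wz": 0},
  ],
)

```text
time: 22.25
eef_pos: [0.6447, -0.0912, 0.143]
tcp_rot: [-3.141, -0.001, 1.626]
force: [1.5, 0.6, -1.9]
opening: 0.0258
```

Run:
```python
from h import *
im,d=get_image("wrist");cv2.imwrite("pics/w7.png",im[:,:,::-1])
to(644.8,-92,42,1.6244)
```

```text
t 22.3 pos [644.7 -91.  143.3] rpy [-3.1413e+00 -5.0000e-04  1.6267e+00] op 25.3 F [ 0.5  0.7 -1.6]
shift [-1.000e+00  1.000e-01  1.013e+02] wz 0.002
```

View pics/w7.png

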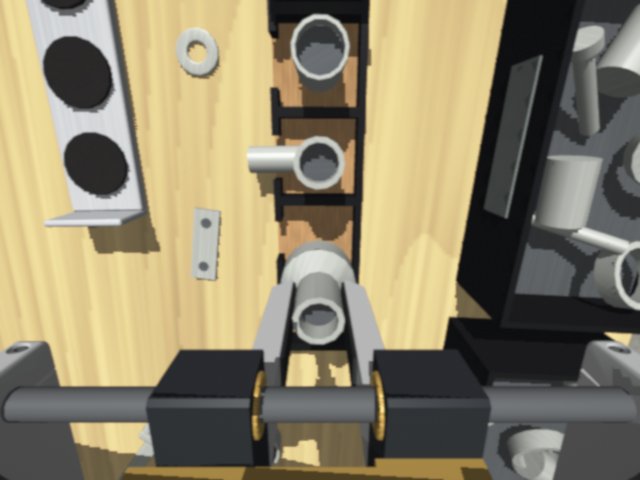

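The tee stands with its branch straight out through the notch (250–295, 160), and the reducer is held over pocket 3 (318,322). I'm lowering it.

Call:
drive_tool(
  commands=[
    {"tx": -0.5, "ty": 0, "tz": 10, "wx": 0, "wy": 0, "wz": 0},
    {"tx": 0, "ty": 0, "tz": 20, "wx": 0, "wy": 0, "wz": 0},
    {"tx": 0, "ty": 0, "tz": 25, "wx": 0, "wy": 0, "wz": 0},
    {"tx": 0, "ty": 0, "tz": 20, "wx": 0, "wy": 0, "wz": 0},
    {"tx": 0, "ty": 0, "tz": 15, "wx": 0, "wy": 0, "wz": 0},
    {"tx": 0, "ty": 0, "tz": 7, "wx": 0, "wy": 0, "wz": 0},
    {"tx": 0, "ty": 0, "tz": 0, "wx": 0, "wy": 0, "wz": 0},
    {"tx": 0, "ty": 0, "tz": 0, "wx": 0, "wy": 0, "wz": 0},
    {"tx": 0, "ty": 0, "tz": 0, "wx": 0, "wy": 0, "wz": 0},
    {"tx": 0, "ty": 0, "tz": 0, "wx": 0, "wy": 0, "wz": 0},
  ],
)

```text
time: 23.3
eef_pos: [0.6461, -0.0926, 0.0475]
tcp_rot: [3.139, 0.001, 1.626]
force: [-0.1, 0.2, -2.2]
opening: 0.026
```

Call:
drive_tool(
  commands=[
    {"tx": 0, "ty": 0, "tz": 1, "wx": 0, "wy": 0, "wz": 0},
    {"tx": 0, "ty": 0, "tz": 1, "wx": 0, "wy": 0, "wz": 0},
    {"tx": 0, "ty": 0, "tz": 0, "wx": 0, "wy": 0, "wz": 0},
    {"tx": 0, "ty": 0, "tz": 0, "wx": 0, "wy": 0, "wz": 0},
    {"tx": 0, "ty": 0, "tz": 0, "wx": 0, "wy": 0, "wz": 0},
  ],
)

```text
time: 23.8
eef_pos: [0.6453, -0.0924, 0.044]
tcp_rot: [-3.142, -0.0, 1.626]
force: [0.2, -0.2, -1.7]
opening: 0.0254
```

Call:
drive_tool(
  commands=[
    {"tx": 0, "ty": 0, "tz": 1, "wx": 0, "wy": 0, "wz": 0},
    {"tx": 0, "ty": 0, "tz": 0.7, "wx": 0, "wy": 0, "wz": 0},
    {"tx": 0, "ty": 0, "tz": 0, "wx": 0, "wy": 0, "wz": 0},
    {"tx": 0, "ty": 0, "tz": 0, "wx": 0, "wy": 0, "wz": 0},
    {"tx": 0, "ty": 0, "tz": 0, "wx": 0, "wy": 0, "wz": 0},
  ],
)

```text
time: 24.3
eef_pos: [0.6453, -0.0924, 0.0424]
tcp_rot: [3.142, -0.0, 1.626]
force: [0.0, 0.1, -1.8]
opening: 0.0252
```

Call:
drive_tool(
  commands=[
    {"tx": 0, "ty": 0, "tz": 0.7, "wx": 0, "wy": 0, "wz": 0},
    {"tx": 0, "ty": 0, "tz": 0.5, "wx": 0, "wy": 0, "wz": 0},
    {"tx": 0, "ty": 0, "tz": 0, "wx": 0, "wy": 0, "wz": 0},
    {"tx": 0, "ty": 0, "tz": 0, "wx": 0, "wy": 0, "wz": 0},
    {"tx": 0, "ty": 0, "tz": 0, "wx": 0, "wy": 0, "wz": 0},
  ],
)

```text
time: 24.8
eef_pos: [0.6454, -0.0925, 0.0421]
tcp_rot: [3.141, 0.0, 1.626]
force: [-3.2, -0.2, 4.9]
opening: 0.0252
```

Contact again, so I'm releasing and rising.

Call:
drive_tool(
  commands=[
    {"tx": 0, "ty": 0, "tz": 0, "wx": 0, "wy": 0, "wz": 0},
    {"tx": 0, "ty": 0, "tz": 0, "wx": 0, "wy": 0, "wz": 0},
    {"tx": 0, "ty": 0, "tz": 0, "wx": 0, "wy": 0, "wz": 0},
    {"tx": 0, "ty": 0, "tz": 0, "wx": 0, "wy": 0, "wz": 0},
    {"tx": 0, "ty": 0, "tz": 0, "wx": 0, "wy": 0, "wz": 0},
    {"tx": 0, "ty": 0, "tz": -20, "wx": 0, "wy": 0, "wz": 0},
    {"tx": 0, "ty": 0, "tz": -30, "wx": 0, "wy": 0, "wz": 0},
    {"tx": 0, "ty": 0, "tz": -30, "wx": 0, "wy": 0, "wz": 0},
    {"tx": 0, "ty": 0, "tz": -10, "wx": 0, "wy": 0, "wz": 0},
    {"tx": 0, "ty": 0, "tz": 0, "wx": 0, "wy": 0, "wz": 0},
    {"tx": 0, "ty": 0, "tz": 0, "wx": 0, "wy": 0, "wz": 0},
  ],
  fingers=0.6,
)

```text
time: 25.9
eef_pos: [0.6447, -0.0922, 0.1296]
tcp_rot: [-3.14, -0.001, 1.626]
force: [-0.2, -0.1, -0.8]
opening: 0.0565
```

Run:
```python
from h import *
to(434.8,178.5,130,1.6244)
```

```text
t 25.9 pos [644.7 -92.2 129.6] rpy [-3.1397e+00 -7.0000e-04  1.6258e+00] op 56.5 F [-0.2 -0.1 -0.8]
shift [ 2.819e+02 -1.947e+02  2.000e-01] wz 0.001
```

Call:
drive_tool(
  commands=[
    {"tx": 23.5, "ty": -16.2, "tz": 0, "wx": 0, "wy": 0, "wz": 0},
    {"tx": 23.5, "ty": -16.2, "tz": 0, "wx": 0, "wy": 0, "wz": 0},
    {"tx": 23.5, "ty": -16.2, "tz": 0, "wx": 0, "wy": 0, "wz": 0},
    {"tx": 23.5, "ty": -16.2, "tz": 0, "wx": 0, "wy": 0, "wz": 0},
    {"tx": 23.5, "ty": -16.2, "tz": 0, "wx": 0, "wy": 0, "wz": 0},
    {"tx": 23.5, "ty": -16.2, "tz": 0, "wx": 0, "wy": 0, "wz": 0},
    {"tx": 23.5, "ty": -16.2, "tz": 0, "wx": 0, "wy": 0, "wz": 0},
    {"tx": 23.5, "ty": -16.2, "tz": 0, "wx": 0, "wy": 0, "wz": 0},
    {"tx": 23.5, "ty": -16.2, "tz": 0, "wx": 0, "wy": 0, "wz": 0},
    {"tx": 23.5, "ty": -16.2, "tz": 0, "wx": 0, "wy": 0, "wz": 0},
    {"tx": 23.5, "ty": -16.2, "tz": 0, "wx": 0, "wy": 0, "wz": 0},
    {"tx": 23.5, "ty": -16.2, "tz": 0, "wx": 0, "wy": 0, "wz": 0},
    {"tx": 0, "ty": 0, "tz": 0, "wx": 0, "wy": 0, "wz": 0},
    {"tx": 0, "ty": 0, "tz": 0, "wx": 0, "wy": 0, "wz": 0},
    {"tx": 0, "ty": 0, "tz": 0, "wx": 0, "wy": 0, "wz": 0},
  ],
)

```text
time: 27.4
eef_pos: [0.4357, 0.1777, 0.1301]
tcp_rot: [-3.14, 0.001, 1.625]
force: [1.2, -0.0, 0.1]
opening: 0.0564
```

Run:
```python
from h import *
im,d=get_image("wrist");cv2.imwrite("pics/w8.png",im[:,:,::-1])
P=cloud("wrist",d);Z=P[...,2]
to(434.8,178.5,48,1.6244)
m=(d>0)&(Z>.070)&(Z<.095)&(P[...,0]<.52)
nc,l,st,_=cv2.connectedComponentsWithStats(m.astype(np.uint8))
for i in range(1,nc):
    if st[i,4]>40:
        q=P[l==i];print(st[i],cv2.minEnclosingCircle((q[:,:2]*1000).astype(np.float32)))
```

```text
t 27.45 pos [435.9 177.6 130.4] rpy [-3.1404e+00  6.0000e-04  1.6246e+00] op 56.7 F [-0.1 -0.2  0.5]
shift [ 1.  -1.  82.4] wz 0.0
[296 240  41  43 857] ((434.6637878417969, 177.8297119140625), 15.099063873291016)
```

View pics/w8.png

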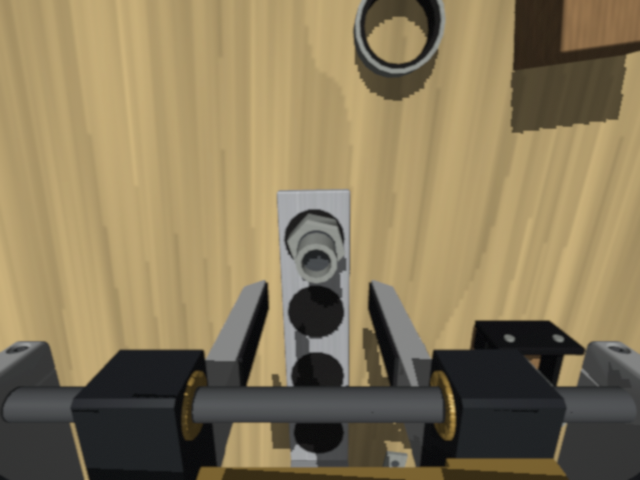

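The hex nipple's rim is centred between the jaws (316,262), so I'm descending.

Call:
drive_tool(
  commands=[
    {"tx": 0.5, "ty": -1, "tz": 20, "wx": 0, "wy": 0, "wz": 0},
    {"tx": 0, "ty": 0, "tz": 20, "wx": 0, "wy": 0, "wz": 0},
    {"tx": 0, "ty": 0, "tz": 20, "wx": 0, "wy": 0, "wz": 0},
    {"tx": 0, "ty": 0, "tz": 15, "wx": 0, "wy": 0, "wz": 0},
    {"tx": 0, "ty": 0, "tz": 5, "wx": 0, "wy": 0, "wz": 0},
    {"tx": 0, "ty": 0, "tz": 0, "wx": 0, "wy": 0, "wz": 0},
    {"tx": 0, "ty": 0, "tz": 0, "wx": 0, "wy": 0, "wz": 0},
    {"tx": 0, "ty": 0, "tz": 0, "wx": 0, "wy": 0, "wz": 0},
  ],
)

```text
time: 28.25
eef_pos: [0.4357, 0.179, 0.0523]
tcp_rot: [3.139, -0.001, 1.625]
force: [0.2, -0.1, 0.3]
opening: 0.0565
```

Call:
drive_tool(
  commands=[
    {"tx": 0, "ty": 0, "tz": 0, "wx": 0, "wy": 0, "wz": 0},
    {"tx": 0, "ty": 0, "tz": 0, "wx": 0, "wy": 0, "wz": 0},
    {"tx": 0, "ty": 0, "tz": 0, "wx": 0, "wy": 0, "wz": 0},
    {"tx": 0, "ty": 0, "tz": 0, "wx": 0, "wy": 0, "wz": 0},
    {"tx": 0, "ty": 0, "tz": 0, "wx": 0, "wy": 0, "wz": 0},
    {"tx": 0, "ty": 0, "tz": 0, "wx": 0, "wy": 0, "wz": 0},
    {"tx": 0, "ty": 0, "tz": 0, "wx": 0, "wy": 0, "wz": 0},
    {"tx": 0, "ty": 0, "tz": 0, "wx": 0, "wy": 0, "wz": 0},
  ],
  fingers=0,
  newtons=30,
)

```text
time: 29.05
eef_pos: [0.4346, 0.179, 0.0514]
tcp_rot: [-3.141, -0.0, 1.626]
force: [0.0, 0.3, 2.7]
opening: 0.0291
```

Run:
```python
from h import *
to(648.7,-164,130,1.6244)
```

```text
t 29.05 pos [434.6 179.   51.4] rpy [-3.1415e+00 -2.0000e-04  1.6259e+00] op 29.1 F [0.  0.3 2.7]
shift [-354.3  194.9  -78.7] wz 0.001
```

Call:
drive_tool(
  commands=[
    {"tx": 0, "ty": 0, "tz": -10, "wx": 0, "wy": 0, "wz": 0},
    {"tx": 0, "ty": 0, "tz": -20, "wx": 0, "wy": 0, "wz": 0},
    {"tx": 0, "ty": 0, "tz": -25, "wx": 0, "wy": 0, "wz": 0},
    {"tx": 0, "ty": 0, "tz": -20, "wx": 0, "wy": 0, "wz": 0},
    {"tx": 0, "ty": 0, "tz": -15, "wx": 0, "wy": 0, "wz": 0},
    {"tx": -25.3, "ty": 13.9, "tz": 0, "wx": 0, "wy": 0, "wz": 0},
    {"tx": -25.3, "ty": 13.9, "tz": 0, "wx": 0, "wy": 0, "wz": 0},
    {"tx": -25.3, "ty": 13.9, "tz": 0, "wx": 0, "wy": 0, "wz": 0},
    {"tx": -25.3, "ty": 13.9, "tz": 0, "wx": 0, "wy": 0, "wz": 0},
    {"tx": -25.3, "ty": 13.9, "tz": 0, "wx": 0, "wy": 0, "wz": 0},
    {"tx": -25.3, "ty": 13.9, "tz": 0, "wx": 0, "wy": 0, "wz": 0},
    {"tx": -25.3, "ty": 13.9, "tz": 0, "wx": 0, "wy": 0, "wz": 0},
    {"tx": -25.3, "ty": 13.9, "tz": 0, "wx": 0, "wy": 0, "wz": 0},
    {"tx": -25.3, "ty": 13.9, "tz": 0, "wx": 0, "wy": 0, "wz": 0},
    {"tx": -25.3, "ty": 13.9, "tz": 0, "wx": 0, "wy": 0, "wz": 0},
    {"tx": -25.3, "ty": 13.9, "tz": 0, "wx": 0, "wy": 0, "wz": 0},
    {"tx": -25.3, "ty": 13.9, "tz": 0, "wx": 0, "wy": 0, "wz": 0},
    {"tx": -25.3, "ty": 13.9, "tz": 0, "wx": 0, "wy": 0, "wz": 0},
    {"tx": -25.3, "ty": 13.9, "tz": 0, "wx": 0, "wy": 0, "wz": 0},
    {"tx": 0, "ty": 0, "tz": 0, "wx": 0, "wy": 0, "wz": 0},
  ],
)

```text
time: 31.05
eef_pos: [0.6492, -0.1676, 0.1396]
tcp_rot: [-3.141, 0.001, 1.622]
force: [-0.0, -0.0, -2.3]
opening: 0.0299
```

Call:
drive_tool(
  commands=[
    {"tx": 0, "ty": 0, "tz": 0, "wx": 0, "wy": 0, "wz": 0},
    {"tx": 0, "ty": 0, "tz": 0, "wx": 0, "wy": 0, "wz": 0},
  ],
)

```text
time: 31.25
eef_pos: [0.648, -0.1632, 0.1409]
tcp_rot: [-3.141, -0.001, 1.626]
force: [0.3, 0.9, -2.6]
opening: 0.0298
```

Run:
```python
from h import *
im,d=get_image("wrist");cv2.imwrite("pics/w9.png",im[:,:,::-1])
to(648.7,-164,40.5,1.6244)
```

```text
t 31.3 pos [ 648.1 -163.   141.1] rpy [-3.1412e+00 -6.0000e-04  1.6268e+00] op 29.5 F [ 0.1  0.6 -1.9]
shift [ -1.1   0.6 100.6] wz 0.002
```

View pics/w9.png

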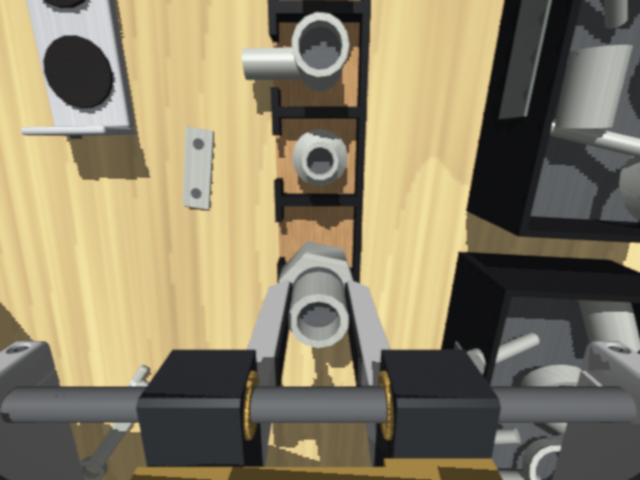

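The reducer is centred in pocket 3 (320,158). The hex is held over pocket 4, so I'm lowering it.

Call:
drive_tool(
  commands=[
    {"tx": -0.5, "ty": 0, "tz": 10, "wx": 0, "wy": 0, "wz": 0},
    {"tx": 0, "ty": 0, "tz": 20, "wx": 0, "wy": 0, "wz": 0},
    {"tx": 0, "ty": 0, "tz": 25, "wx": 0, "wy": 0, "wz": 0},
    {"tx": 0, "ty": 0, "tz": 20, "wx": 0, "wy": 0, "wz": 0},
    {"tx": 0, "ty": 0, "tz": 15, "wx": 0, "wy": 0, "wz": 0},
    {"tx": 0, "ty": 0, "tz": 7, "wx": 0, "wy": 0, "wz": 0},
    {"tx": 0, "ty": 0, "tz": 0, "wx": 0, "wy": 0, "wz": 0},
    {"tx": 0, "ty": 0, "tz": 0, "wx": 0, "wy": 0, "wz": 0},
    {"tx": 0, "ty": 0, "tz": 0, "wx": 0, "wy": 0, "wz": 0},
    {"tx": 0, "ty": 0, "tz": 0, "wx": 0, "wy": 0, "wz": 0},
    {"tx": 0, "ty": 0, "tz": 0, "wx": 0, "wy": 0, "wz": 0},
  ],
)

```text
time: 32.4
eef_pos: [0.649, -0.1647, 0.0451]
tcp_rot: [3.14, 0.001, 1.626]
force: [-0.1, 0.8, -2.0]
opening: 0.0294
```

Call:
drive_tool(
  commands=[
    {"tx": 0, "ty": 0, "tz": 0.7, "wx": 0, "wy": 0, "wz": 0},
    {"tx": 0, "ty": 0, "tz": 0.7, "wx": 0, "wy": 0, "wz": 0},
    {"tx": 0, "ty": 0, "tz": 0, "wx": 0, "wy": 0, "wz": 0},
    {"tx": 0, "ty": 0, "tz": 0, "wx": 0, "wy": 0, "wz": 0},
    {"tx": 0, "ty": 0, "tz": 0, "wx": 0, "wy": 0, "wz": 0},
  ],
)

```text
time: 32.9
eef_pos: [0.6485, -0.1645, 0.0427]
tcp_rot: [-3.142, -0.0, 1.626]
force: [0.6, 0.1, -2.4]
opening: 0.029
```

Call:
drive_tool(
  commands=[
    {"tx": 0, "ty": 0, "tz": 1, "wx": 0, "wy": 0, "wz": 0},
    {"tx": 0, "ty": 0, "tz": 0.5, "wx": 0, "wy": 0, "wz": 0},
    {"tx": 0, "ty": 0, "tz": 0, "wx": 0, "wy": 0, "wz": 0},
    {"tx": 0, "ty": 0, "tz": 0, "wx": 0, "wy": 0, "wz": 0},
    {"tx": 0, "ty": 0, "tz": 0, "wx": 0, "wy": 0, "wz": 0},
  ],
)

```text
time: 33.4
eef_pos: [0.6485, -0.1645, 0.0413]
tcp_rot: [3.142, -0.0, 1.626]
force: [-1.2, 0.2, -2.6]
opening: 0.0297
```

Call:
drive_tool(
  commands=[
    {"tx": 0, "ty": 0, "tz": 0.5, "wx": 0, "wy": 0, "wz": 0},
    {"tx": 0, "ty": 0, "tz": 0.5, "wx": 0, "wy": 0, "wz": 0},
    {"tx": 0, "ty": 0, "tz": 0, "wx": 0, "wy": 0, "wz": 0},
    {"tx": 0, "ty": 0, "tz": 0, "wx": 0, "wy": 0, "wz": 0},
    {"tx": 0, "ty": 0, "tz": 0, "wx": 0, "wy": 0, "wz": 0},
  ],
)

```text
time: 33.9
eef_pos: [0.6485, -0.1645, 0.0405]
tcp_rot: [3.141, 0.0, 1.626]
force: [-0.5, -0.1, -1.4]
opening: 0.0294
```

Call:
drive_tool(
  commands=[
    {"tx": 0, "ty": 0, "tz": 0.6, "wx": 0, "wy": 0, "wz": 0},
    {"tx": 0, "ty": 0, "tz": 0, "wx": 0, "wy": 0, "wz": 0},
    {"tx": 0, "ty": 0, "tz": 0, "wx": 0, "wy": 0, "wz": 0},
    {"tx": 0, "ty": 0, "tz": 0, "wx": 0, "wy": 0, "wz": 0},
  ],
)

```text
time: 34.3
eef_pos: [0.6485, -0.1646, 0.0404]
tcp_rot: [3.141, 0.0, 1.626]
force: [-3.1, 0.5, 3.6]
opening: 0.0298
```

Call:
drive_tool(
  commands=[
    {"tx": 0, "ty": 0, "tz": 0, "wx": 0, "wy": 0, "wz": 0},
    {"tx": 0, "ty": 0, "tz": 0, "wx": 0, "wy": 0, "wz": 0},
    {"tx": 0, "ty": 0, "tz": 0, "wx": 0, "wy": 0, "wz": 0},
    {"tx": 0, "ty": 0, "tz": 0, "wx": 0, "wy": 0, "wz": 0},
    {"tx": 0, "ty": 0, "tz": 0, "wx": 0, "wy": 0, "wz": 0},
    {"tx": 0, "ty": 0, "tz": -20, "wx": 0, "wy": 0, "wz": 0},
    {"tx": 0, "ty": 0, "tz": -30, "wx": 0, "wy": 0, "wz": 0},
    {"tx": 0, "ty": 0, "tz": -30, "wx": 0, "wy": 0, "wz": 0},
    {"tx": 0, "ty": 0, "tz": -30, "wx": 0, "wy": 0, "wz": 0},
    {"tx": 0, "ty": -20, "tz": -20, "wx": 0, "wy": 0, "wz": 0},
    {"tx": 0, "ty": -40, "tz": 0, "wx": 0, "wy": 0, "wz": 0},
    {"tx": 0, "ty": -40, "tz": 0, "wx": 0, "wy": 0, "wz": 0},
    {"tx": 0, "ty": -40, "tz": 0, "wx": 0, "wy": 0, "wz": 0},
    {"tx": 0, "ty": -40, "tz": 0, "wx": 0, "wy": 0, "wz": 0},
    {"tx": 0, "ty": -40, "tz": 0, "wx": 0, "wy": 0, "wz": 0},
    {"tx": 0, "ty": -40, "tz": 0, "wx": 0, "wy": 0, "wz": 0},
    {"tx": -20, "ty": -20, "tz": 0, "wx": 0, "wy": 0, "wz": 0},
    {"tx": -20, "ty": 0, "tz": 0, "wx": 0, "wy": 0, "wz": 0},
    {"tx": 0, "ty": 0, "tz": 0, "wx": 0, "wy": 0, "wz": 0},
    {"tx": 0, "ty": 0, "tz": 0, "wx": 0, "wy": 0, "wz": 0},
  ],
  fingers=0.6,
)

```text
time: 36.3
eef_pos: [0.3711, -0.2197, 0.1697]
tcp_rot: [3.141, -0.001, 1.625]
force: [-0.2, 0.6, -0.4]
opening: 0.0565
```

Run:
```python
from h import *
c=np.array([.643,-.056]);a=.0536;Rm=np.array([[np.cos(a),np.sin(a)],[-np.sin(a),np.cos(a)]])
for n in("top","side"):
    im,d=get_image(n);cv2.imwrite(f"pics/{n}9.png",im[:,:,::-1])
    P=cloud(n,d);Z=P[...,2];q2=(P[...,:2]-c)@Rm.T
    m=(d>0)&(Z>.054)&(Z<.09)&(abs(q2[...,0])<.06)&(abs(q2[...,1])<.142)
    nc,l,st,_=cv2.connectedComponentsWithStats(m.astype(np.uint8))
    for i in range(1,nc):
        if st[i,4]>40:
            k=l==i;r=cv2.minEnclosingCircle((q2[k]*1000).astype(np.float32));print(n,st[i],np.round(r[0],1),round(r[1],1),np.percentile(Z[k],98).round(4))
print(get_obs()['eef_pos'],get_obs()['force'])
```

```text
top [407 137  23  24 412] [  -0.3 -108.3] 15.1 0.0701
top [300 139  27  30 634] [ 0.7 35.3] 18.2 0.0801
top [356 141  20  21 326] [  0.4 -36.1] 13.2 0.0723
top [246 143  29  30 680] [  0.9 107.8] 19.1 0.0738
side [244 135  22  22 384] [   0.6 -108.1] 16.6 0.0692
side [235 167  21  23 375] [  1.5 -35.2] 14.2 0.071
side [220 197  31  34 867] [ 1.5 35.4] 19.4 0.0792
side [207 242  34  35 966] [-1.000e-01  1.077e+02] 20.3 0.0731
[ 0.3713374  -0.21922891  0.16955104] [-0.54092695  0.41979278  0.388314  ]
```

View pics/side9.png

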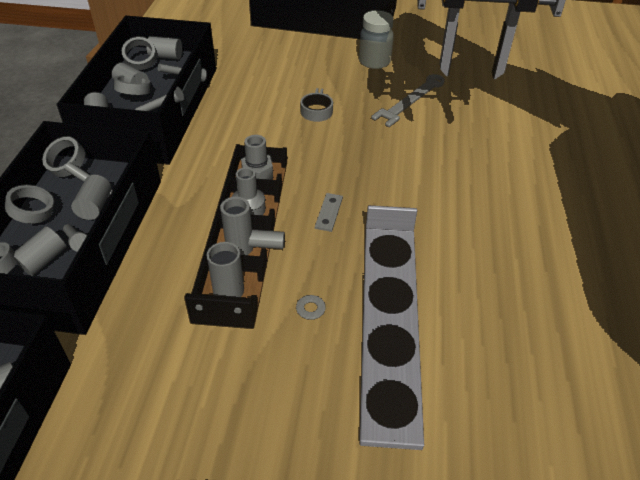

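View pics/top9.png

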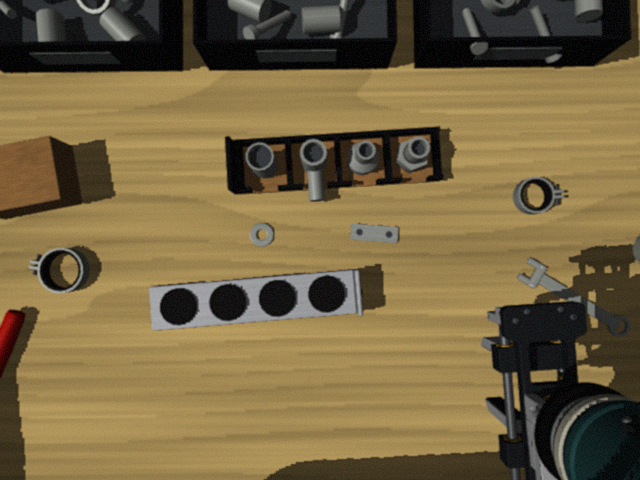

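Both views show all four fittings upright in their pockets. From the end plate they are sleeve (260,158), tee (314,152) with its branch out through the notch at (316,190), reducer (364,152) and hex (415,150). The strip is empty and the arm is clear.

```bash
python3 -c "
from plant import *
print(finish_job())"
```

```text
the job is handed in; nothing more can be done
None
```

All four fittings are in the carrier, and I handed the job in at about 36 s of the 112 s allowed. I moved them one at a time, gripping each near its top. Counted from the end plates, the order is sleeve, tee, reducer, hex nipple. The tee was turned about 0.65 rad so its branch points through the notch. Each fitting was lowered until the wrist force showed floor contact, and only then released.

**Last checks:** the top and side cameras put every fitting within about 2 mm of its pocket centre. The rim heights of about 70, 72, 80 and 74 mm are 2–3 mm above the nominal 68, 70, 78 and 72 mm, within depth noise, and match fittings standing flat on the pocket floors. All four look upright, the tee's branch is out through the notch, and the arm is clear of everything.

**Small disagreements:** the two cameras differed by up to about 1 mm on the fittings' final positions. At the start they differed by about 6° on the tee's branch angle, so I used the average; the wrist picture before gripping showed it was right. No check failed.

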